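# Unlock the cash box with its key

### The arm

A 6-joint arm with a two-finger parallel gripper is mounted at the origin on the work surface. World frame = base frame: x ahead of the robot, y to its left, z up, the work surface at z = 0. Lengths are in m, angles in rad, forces in N, time in s.
With the tool pointing down it reaches from about 0.35 to 0.975 m from the base axis. Payload 7.1 kg.
Tool frame: the origin (TCP) lies at the very end of the fingers, on their centre line; the grasp point (between the pads) lies 19 mm behind it (ctrl.pinch_z is the distance from the TCP to the grasp point, in m); z points along the fingers, x is the direction in which the jaws open and shut, and the axes are right-handed (so a half turn about z gives the same grasp; the last joint's range is limited). The gripper opens to 88 mm and grips with 3 to 60 N. Pads are 20 mm wide; open, the fingers measure 115 mm over their backs; the gripper's body (75 mm by 178 mm) begins 61 mm behind the grasp point.
Start: joints at [-1.132, 0.423, 1.63, -0, 1.089, -0.019], TCP at [0.276, -0.561, 0.223] pointing down, gripper open.
Joint ranges: [-3, 3], [-0.9, 2.11], [0.09, 2.58], [-1.31, 4.45], [0.11, 2.69], [-2.54, 2.54]. Speed limits (rad/s): [2.39, 2.39, 3.01, 3.14, 3.14, 3.14].

### API

Orientations are given as a rotation vector (axis times angle).
In Python, from cell import monitor, imaging, ctrl gives the robot as it stands.
- The arm moves only by the tool play_rows, never from a script. Its argument "increments" is a list of rows, each a list of 2 entries, a list of its own where there are three numbers: the shift along the tool's x, y, z in units of 0.12 m (1.0 is 0.12 m), then the turn about the tool's z in units of 45 degrees (1.0 is 45 degrees). In form: [[[x, y, z], turn], ...]. A call has 1 to 5 rows; each row is the pose to reach, as a shift and turn from the pose measured when the call began, along the tool's axes at that moment; what a row does not reach only later rows make up. A row lasts 1/12 s, in which the tool goes at most 41.7 mm and 7.16 degrees, less where a joint would pass 70% of its speed; a pose out of reach is approached as far as the arm can. A call with a number of a shift or a turn outside -1 to 1 is refused whole. A call with a gripper value outside its range is refused whole. "jaw" is the opening, from 0 (shut) to 1 (fully open), set as the call begins (left out, the last holds). The fingers move at their own pace and stop on an object; the grip force is fixed at half the most. Time passes only in rows, so rows that repeat a pose let the fingers close. It gives the time, the measured TCP pose, the force and the opening at its end, in the units of the state.
- monitor.read_state(): the state, without advancing time (a new reading comes with each control period).
- imaging.camera(name): name is "scene" or "top" or "wrist"; returns a dict with "color" (384x512x3 uint8, red, green, blue), "z_map" (384x512 float32, m along the optical axis (not along the pixel's ray), 0 where there is no reading), "fovy" (degrees; the focal length in pixels is half the picture's height over the tangent of half this angle, whatever the lens; pixels are square), "cx", "cy" (the principal point, pixels), "distortion" ([k1, k2, p1, p2, k3] as OpenCV has them; the pictures are not rectified), "cam_to_world" (4x4, takes a point from camera to world coordinates). Camera axes: x right, y down, z forward; pixel columns grow to the right and rows downward; lengths in m; the calibration is good to about 2 mm. A picture is of the moment at which its call begins.
- ctrl.close_job(): hands the job in, once; it reports no verdict.
The state is a dict: "time": time; "joints": joint angles; "joint_velocities": joint speeds; "joint_efforts": joint torques, N m; "tcp_pos": TCP position; "eef_rot": TCP orientation; "wrist_force": force on the tool from outside, world axes, zero at the start; "wrist_torque": the same for the moment, N m; "finger_gap": opening from 0.0 (shut) to 1.0 (fully open).
Only numpy, scipy, OpenCV 4.12 (cv2) and the standard library are available. Lean on these libraries where they do the work, as an engineer would, in place of code of your own. Each camera call takes 0.05 s, during which the arm holds its last target. There are 200 camera calls.

### The job

Unlock the barbershop's cash box: take the largest of the three keys out of the wooden key block, lower it fully into the slot of the lock on top of the box until it drops in, and only then turn it clockwise (seen from above) as far as the lock goes. Leave the key standing in the lock and let go.

Things in the scene. Friction and masses are not known exactly. Their poses are not given: they have to be found in the camera images.
- bigkey_grip (a point): Centre of the flat handle of the large steel key, upright in any of 3 wells (65 mm apart) of a mahogany block 60 x 200 x 44 mm. Handle: 8 mm thick (x, grip across it), 40 wide (y), 36 high (z up), a dark round mark on each side. This point is 68 mm above the key's tip, at the start 76 mm above the desk. The other keys: one with an 18 mm wide handle, one with a ball head.
- bigkey_tip (a point): Centre of the lower end of the large key, on its axis; same axes as the handle. From here up: a bit 8 mm (x) by 22 mm (y), 26 mm high, in line with the handle; a 10 mm shank; a 26 mm wide collar at 36 to 42 mm, which rests on the block; the handle from 50 to 86 mm. The key is the same after half a turn and weighs about 120 g.
- slot_floor (a point): Floor centre of the key slot, 48 mm above the desk, on the axis of the 62 mm round brass lock in the top of the dark steel cash box (160 x 200 x 80 mm). Slot 12 mm wide (x), 26 long (y), 26 deep (z up), its mouth flaring 8 mm all round up to 34 mm above the floor. Axes turn with the lock. The key fits either way round, 2 mm and 11 degrees of play; fully in, its tip rests here.
- lock (a joint): Turn of the lock barrel, rad, growing clockwise seen from above: starts between 0 and 0.2, ends at a stop at 1.15, stays where it is left (friction 0.08 N m). Because of the play the key must turn up to 0.2 rad further than the lock.

How it is judged:
On the way:
1. the large key has dropped fully into the slot while the lock is still unturned (below 0.4 rad) (horizontal distance between bigkey_tip and slot_floor below 0.008 m and z of bigkey_tip in the frame of slot_floor between -0.006 and 0.006 m and angle between bigkey_tip's own z axis and vertical below 0.35 rad and angle between the y axis of bigkey_tip and the y axis of slot_floor, either way round below 0.35 rad and value of joint lock below 0.4 rad), for 0.1 s.
At the end, for the whole second after the job is handed in: The lock is turned clockwise beyond 0.85 rad, with the large key still fully in its slot (tip within 6 mm of the slot floor in height and 8 mm sideways, leaning less than 20 degrees, in line within 20 degrees), at rest and released (horizontal distance between bigkey_tip and slot_floor below 0.008 m and z of bigkey_tip in the frame of slot_floor between -0.006 and 0.006 m and angle between bigkey_tip's own z axis and vertical below 0.35 rad and angle between the y axis of bigkey_tip and the y axis of slot_floor, either way round below 0.35 rad and value of joint lock above 0.85 rad and linear speed of bigkey below 0.02 m/s); the robot touches nothing.
It also fails if it takes over 48 s, if anything falls off the work surface, if the arm or the gripper's body presses on something with over 40 N, if the wrist force passes 120 N, or if a joint passes its speed limit or range.

## Working session

There is one attempt and no reset: what is moved stays moved. The work goes in short steps, Python scripts to look and compute and a tool call to move; the robot and the scene stay as the last step left them, time stands still between calls to the robot, and variables do not carry over. Pictures are saved under pics/ and viewed, about 8 in all and at most 12, crops included, and the job is handed in when it is done.

Besides the shell and the picture viewer there is one more tool, called as name(argument=value, ...), one argument or row to a line, values as JSON. play_rows: Moves the arm, as the interface text tells. Shifts and turns lie within -1 to 1; 1 stands for 0.12 m of shift or 45 degrees of turn. Its arguments: {"type":"object","properties":{"increments":{"type":"array"},"jaw":{"type":"number"}},"required":["increments"]}

```bash
mkdir -p pics; cat > h.py <<'E'
import numpy as np, cv2
from cell import monitor, imaging, ctrl
def grab(n):
    c=imaging.camera(n); np.savez('pics/last_%s.npz'%n,**{k:np.asarray(v) for k,v in c.items()}); return c
def load(n): return dict(np.load('pics/last_%s.npz'%n))
def K(c):
    f=192/np.tan(np.radians(float(c['fovy']))/2); return np.array([[f,0,float(c['cx'])],[0,f,float(c['cy'])],[0,0,1]])
def ray(c,u,v):
    p=cv2.undistortPoints(np.array([[[u,v]]],float),K(c),np.asarray(c['distortion'],float))[0,0]
    T=np.asarray(c['cam_to_world']); return T[:3,3],T[:3,:3]@np.array([p[0],p[1],1.])
def at_z(c,u,v,z):
    o,d=ray(c,u,v); return o+d*(z-o[2])/d[2]
def dep(c,u,v):
    o,d=ray(c,u,v); return o+d*float(c['z_map'][int(round(v)),int(round(u))])
def cloud(c):
    vv,uu=np.mgrid[0:384,0:512]; p=cv2.undistortPoints(np.stack([uu,vv],-1).reshape(-1,1,2).astype(float),K(c),np.asarray(c['distortion'],float)).reshape(384,512,2)
    T=np.asarray(c['cam_to_world']); z=c['z_map'][...,None]
    return np.concatenate([p*z,z],-1)@T[:3,:3].T+T[:3,3]
E
python3 - <<'E'
from h import *
t=grab('top'); s=grab('scene')
im=np.vstack([t['color'],s['color']])[:,:,::-1]
cv2.imwrite('pics/a.png',cv2.resize(t['color'][:,:,::-1],(800,600))); cv2.imwrite('pics/b.png',s['color'][:,:,::-1])
print(t['cam_to_world'],s['cam_to_world'],t['fovy'],monitor.read_state())
E
```

```text
[[ 0.01527367 -0.99891225  0.04405719  0.46400295]
 [-0.99979457 -0.01584465 -0.01264003  0.05196716]
 [ 0.01332435 -0.04385508 -0.99894904  0.90804007]
 [ 0.          0.          0.          1.        ]] [[-0.32066636  0.51168892 -0.7970869   1.33468956]
 [ 0.947163    0.17983348 -0.26559778  0.28853364]
 [ 0.00743947 -0.84013949 -0.54231936  0.63249173]
 [ 0.          0.          0.          1.        ]] 54.82772966976066 {'time': 0.1, 'joints': array([-1.13197466e+00,  4.23779712e-01,  1.63058429e+00, -8.50405351e-06,
        1.08861442e+00, -1.90213085e-02]), 'joint_velocities': array([ 0.00070319, -0.0025126 , -0.00144293,  0.00093206,  0.00058385,
       -0.00307686]), 'joint_efforts': array([-1.08568740e-03, -5.45618105e+01, -2.74322337e+01,  6.45156065e-02,
        1.88498822e-02, -8.83321559e-05]), 'tcp_pos': array([ 0.2760577 , -0.56017759,  0.2219814 ]), 'eef_rot': array([-2.66696130e+00,  1.65898159e+00,  1.83212980e-03]), 'wrist_force': array([-0.50782219, -0.53237819, -0.44554576]), 'wrist_torque': array([-0.00461787,  0.01701796, -0.01484684]), 'finger_gap': 1.0003134139334164}
```

View pics/a.png

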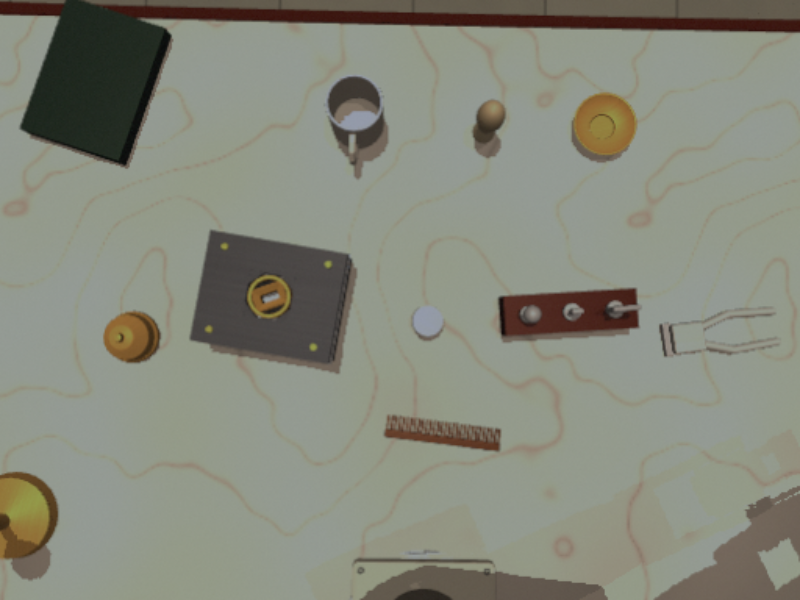

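View pics/b.png

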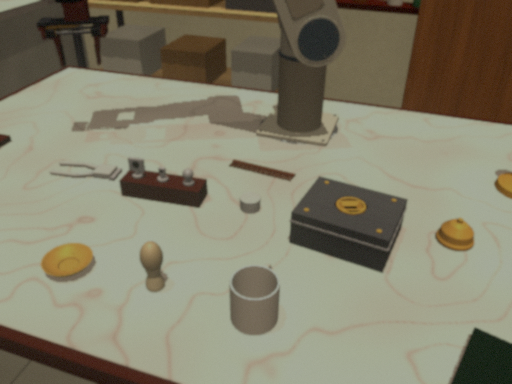

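The top picture shows the block with the ball key at (531,314), the small key at (572,311) and the large key at (620,310), its handle running along the image row. The lock is at (269,297). Next I measure both in depth.

```bash
python3 - <<'E'
from h import *
t=load('top'); P=cloud(t)
def reg(u0,u1,v0,v1,z0,z1):
    Q=P[int(v0*.64):int(v1*.64),int(u0*.64):int(u1*.64)].reshape(-1,3); Q=Q[(Q[:,2]>z0)&(Q[:,2]<z1)]
    return Q
def rect(Q):
    return cv2.minAreaRect((Q[:,:2]*1000).astype(np.float32))
for n,a in dict(big=(595,660,285,335,.083,.11),block=(480,660,270,350,.035,.05),box=(180,370,220,380,.074,.083),lock=(240,300,270,325,.084,.12),floor=(255,285,280,315,.03,.06)).items():
    Q=reg(*a); print(n,len(Q)); 
    if len(Q)>3: print(rect(Q),Q.mean(0),Q[:,2].max())
for u,v in [(269,297),(258,295),(289,297),(620,310),(608,310),(635,309)]:
    print(u,v,dep(t,u*.64,v*.64),at_z(t,u*.64,v*.64,.08))
s=t['color'][150:230]
A=cv2.resize(t['color'][150:225,120:225][:,:,::-1],None,fx=5,fy=5,interpolation=cv2.INTER_CUBIC)
B=cv2.resize(t['color'][175:225,310:415][:,:,::-1],None,fx=5,fy=5,interpolation=cv2.INTER_CUBIC)
cv2.imwrite('pics/c.png',np.vstack([A,B[:220]]))
E
```

```text
big 62
((496.9566955566406, -275.935791015625), (7.729944229125977, 37.3314323425293), 6.6697306632995605) [ 0.49678935 -0.2753129   0.09297026] 0.09707307205282201
block 1910
((492.28680419921875, -212.88522338867188), (59.955387115478516, 200.10598754882812), 4.359710216522217) [ 0.49212885 -0.21173401  0.04411038] 0.04997079093990808
box 6116
((506.0367431640625, 231.8888702392578), (202.47767639160156, 160.39772033691406), 81.10842895507812) [0.50543393 0.23166014 0.07996348] 0.0829975430583334
lock 18
((507.10516357421875, 230.50921630859375), (60.09034729003906, 53.1406135559082), 1.1094855070114136) [0.50394591 0.23149155 0.08448865] 0.08596276460119812
floor 29
((506.5442810058594, 235.36654663085938), (10.056053161621094, 22.269287109375), 20.094562530517578) [0.50652377 0.23434097 0.05916402] 0.05999388269919914
269 297 [0.50472878 0.23545446 0.05940239] [0.50374031 0.23100097 0.08      ]
258 295 [0.50667006 0.24819202 0.07372504] [0.50634915 0.24671619 0.08      ]
289 297 [0.50405961 0.20202284 0.08280315] [0.50419568 0.20253254 0.08      ]
620 310 [ 0.49258754 -0.26726668  0.09351624] [ 0.49306187 -0.27256406  0.08      ]
608 310 [ 0.49303757 -0.2579328   0.0728568 ] [ 0.49278924 -0.25528227  0.08      ]
635 309 [ 0.49616544 -0.30903701  0.04443893] [ 0.49484107 -0.29417171  0.08      ]
```

View pics/c.png

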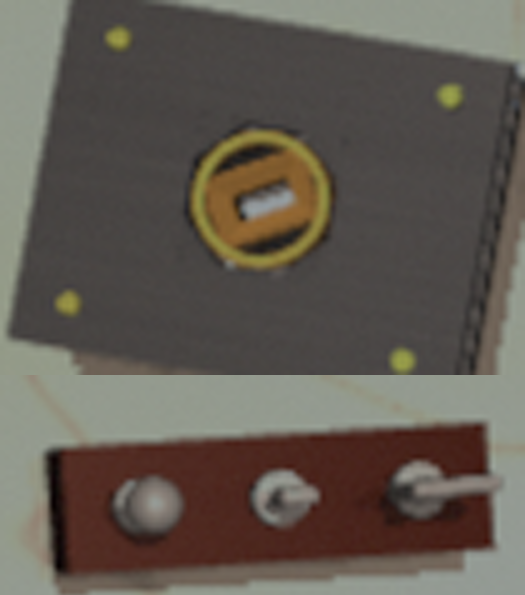

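```bash
cat >> h.py <<'E'
from scipy.spatial.transform import Rotation as R
def plan(x,y,z,yaw):
    """shift/turn units from the present pose to TCP x,y,z with tool-x at yaw deg (mod 180)"""
    s=monitor.read_state(); M=R.from_rotvec(s['eef_rot']).as_matrix()
    cur=np.degrees(np.arctan2(M[1,0],M[0,0])); d=(yaw-cur+90)%180-90
    sh=M.T@(np.array([x,y,z])-s['tcp_pos'])/.12
    print('t',round(s['time'],2),'tcp',s['tcp_pos'].round(4),'yaw',round(cur,2),'tilt',np.degrees(np.arccos(-M[2,2])).round(2),'q',s['joints'].round(2),'F',s['wrist_force'].round(1),'gap',round(s['finger_gap'],3))
    print('shift',sh.round(3),'turn units',(-d/45).round(3),'alt',((-d+180*np.sign(d))/45).round(3))
E
python3 -c "
from h import *
plan(.497,-.2765,.22,6)"
```

```text
t 0.1 tcp [ 0.2761 -0.5602  0.222 ] yaw -63.77 tilt 0.08 q [-1.13  0.42  1.63 -0.    1.09 -0.02] F [-0.5 -0.5 -0.4] gap 1.0
shift [-1.307 -2.696  0.018] turn units -1.55 alt 2.45
```

play_rows(
  increments=[
    [[-0.15, -0.3, 0], 0],
    [[-0.3, -0.6, 0], 0],
    [[-0.44, -0.9, 0], 0],
    [[-0.44, -0.9, 0], 0],
  ],
  jaw=0.6,
)

```text
time: 0.43
tcp_pos: [0.3523, -0.4602, 0.2215]
eef_rot: [-2.668, 1.653, 0.004]
wrist_force: [0.3, -0.3, -0.4]
finger_gap: 0.734
```

play_rows(
  increments=[
    [[-0.15, -0.3, 0], 0],
    [[-0.3, -0.6, 0], 0],
    [[-0.44, -0.9, 0], 0],
    [[-0.44, -0.9, 0], 0],
  ],
)

```text
time: 0.77
tcp_pos: [0.4283, -0.3602, 0.2216]
eef_rot: [-2.67, 1.646, 0.006]
wrist_force: [0.7, 0.3, -1.2]
finger_gap: 0.602
```

play_rows(
  increments=[
    [[-0.12, -0.24, 0], -0.15],
    [[-0.24, -0.5, 0], -0.3],
    [[-0.35, -0.75, 0], -0.45],
    [[-0.43, -0.9, 0], -0.6],
    [[-0.43, -0.9, 0], -0.75],
  ],
)

```text
time: 1.18
tcp_pos: [0.5034, -0.2631, 0.2219]
eef_rot: [-3.035, 0.786, 0.003]
wrist_force: [0.1, 0.0, 0.6]
finger_gap: 0.596
```

play_rows(
  increments=[
    [[0, 0, 0], -0.15],
    [[0, 0, 0], -0.3],
    [[0, 0, 0], -0.45],
    [[0, 0, 0], -0.6],
    [[0, 0, 0], -0.75],
  ],
)

```text
time: 1.6
tcp_pos: [0.5031, -0.2635, 0.2217]
eef_rot: [-3.131, -0.138, 0.001]
wrist_force: [-1.1, 0.0, -0.7]
finger_gap: 0.605
```

```bash
python3 -c "
from h import *
plan(.497,-.2765,.22,6)
c=grab('wrist'); P=cloud(c); print(c['cam_to_world'].round(3))
cv2.imwrite('pics/d.png',c['color'][:,:,::-1])
Q=P.reshape(-1,3)
for z0,z1,lim in [(.083,.11,.05),(.038,.05,.16)]:
    q=Q[(Q[:,2]>z0)&(Q[:,2]<z1)&(np.hypot(Q[:,0]-.497,Q[:,1]+.2765)<lim)]; print(len(q),q.mean(0) if len(q) else '',cv2.minAreaRect((q[:,:2]*1000).astype(np.float32)) if len(q)>3 else '')
"
```

```text
t 1.6 tcp [ 0.5031 -0.2635  0.2217] yaw 5.03 tilt 0.42 q [-0.51  0.34  1.76  0.01  1.05 -0.6 ] F [-1.1  0.  -0.7] gap 0.605
shift [-0.06   0.104  0.013] turn units -0.022 alt 3.978
[[ 0.996  0.084  0.02   0.497]
 [ 0.087 -0.965 -0.246 -0.196]
 [-0.001  0.247 -0.969  0.385]
 [ 0.     0.     0.     1.   ]]
268 [ 0.4951954  -0.27695105  0.09321727] ((495.2435607910156, -277.8851013183594), (8.036746978759766, 38.354881286621094), 6.943464756011963)
7166 [ 0.49005557 -0.20879689  0.04446956] ((490.39715576171875, -215.46377563476562), (60.1248893737793, 197.06646728515625), 4.293623447418213)
```

View pics/d.png

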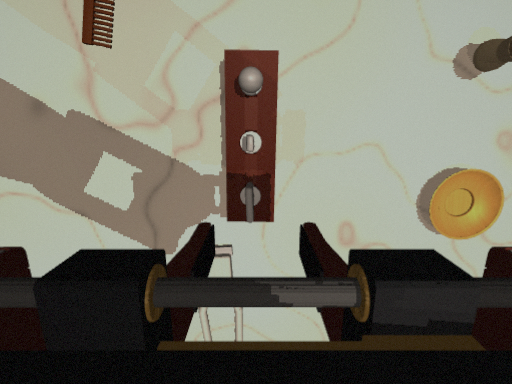

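The wrist picture shows the large key nearest, at (250,200), centred between the fingers. The wrist view puts it at (0.495, -0.278) with the handle at 6.9°, and the top view at (0.497, -0.276). I will use (0.4957, -0.2775).

```bash
python3 -c "
from h import *
plan(.4957,-.2775,.110,6.8)"
```

```text
t 1.65 tcp [ 0.5031 -0.2635  0.2216] yaw 5.43 tilt 0.41 q [-0.51  0.34  1.76  0.01  1.05 -0.6 ] F [ 0.3  0.2 -0.1] gap 0.6
shift [-0.072  0.117  0.93 ] turn units -0.031 alt 3.969
```

play_rows(
  increments=[
    [[-0.07, 0.12, 0.1], -0.03],
    [[-0.07, 0.12, 0.4], -0.03],
    [[-0.07, 0.12, 0.7], -0.03],
    [[-0.07, 0.12, 0.93], -0.03],
    [[-0.07, 0.12, 0.93], -0.03],
  ],
)

```text
time: 2.07
tcp_pos: [0.4923, -0.2763, 0.1047]
eef_rot: [-3.124, -0.18, 0.013]
wrist_force: [-2.1, 0.4, 0.2]
finger_gap: 0.601
```

```bash
python3 -c "
from h import *
plan(.4957,-.2775,.057,6.8)
c=grab('wrist'); P=cloud(c)
Q=P.reshape(-1,3)
q=Q[(Q[:,2]>.085)&(Q[:,2]<.1)&(np.hypot(Q[:,0]-.495,Q[:,1]+.2775)<.035)]; print(len(q),q.mean(0),cv2.minAreaRect((q[:,:2]*1000).astype(np.float32)))
cv2.imwrite('pics/e.png',c['color'][:,:,::-1])
"
```

```text
t 2.07 tcp [ 0.4923 -0.2763  0.1047] yaw 6.61 tilt 0.86 q [-0.54  0.5   1.83  0.01  0.82 -0.66] F [-2.1  0.4  0.2] gap 0.601
shift [0.03  0.018 0.397] turn units -0.004 alt 3.996
687 [ 0.49518527 -0.27691302  0.09325127] ((495.5066833496094, -278.4212646484375), (8.304519653320312, 39.48209762573242), 6.530984401702881)
```

View pics/e.png

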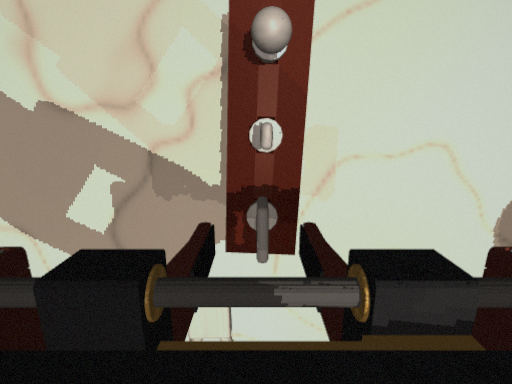

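play_rows(
  increments=[
    [[0.025, 0.015, 0.1], 0],
    [[0.025, 0.015, 0.25], 0],
    [[0.025, 0.015, 0.4], 0],
    [[0.025, 0.015, 0.4], 0],
    [[0.025, 0.015, 0.4], 0],
  ],
)

```text
time: 2.53
tcp_pos: [0.4972, -0.2784, 0.0605]
eef_rot: [-3.126, -0.18, 0.008]
wrist_force: [-0.1, -0.1, -0.2]
finger_gap: 0.598
```

```bash
python3 -c "
from h import *
plan(.4955,-.278,.057,6.7)"
```

```text
t 2.53 tcp [ 0.4972 -0.2784  0.0605] yaw 6.6 tilt 0.66 q [-0.53  0.58  1.83  0.01  0.74 -0.66] F [-0.1 -0.1 -0.2] gap 0.598
shift [-0.014 -0.005  0.03 ] turn units -0.002 alt 3.998
```

Centred within about 2 mm, so I close the jaws.

play_rows(
  increments=[
    [[-0.01, 0, 0.025], 0],
    [[-0.01, 0, 0.025], 0],
    [[-0.01, 0, 0.025], 0],
  ],
)

```text
time: 2.78
tcp_pos: [0.4967, -0.279, 0.0589]
eef_rot: [-3.127, -0.18, 0.005]
wrist_force: [-0.2, -0.0, -0.1]
finger_gap: 0.601
```

play_rows(
  increments=[
    [[0, 0, 0], 0],
    [[0, 0, 0], 0],
    [[0, 0, 0], 0],
    [[0, 0, 0], 0],
    [[0, 0, 0], 0],
  ],
  jaw=0,
)

```text
time: 3.2
tcp_pos: [0.4967, -0.279, 0.0589]
eef_rot: [-3.127, -0.18, 0.006]
wrist_force: [0.2, 0.2, -0.1]
finger_gap: 0.26
```

play_rows(
  increments=[
    [[0, 0, 0], 0],
    [[0, 0, 0], 0],
    [[0, 0, 0], 0],
    [[0, 0, 0], 0],
    [[0, 0, 0], 0],
  ],
)

```text
time: 3.62
tcp_pos: [0.4966, -0.279, 0.0589]
eef_rot: [-3.127, -0.18, 0.006]
wrist_force: [-0.9, -0.4, 0.1]
finger_gap: 0.093
```

```bash
python3 -c "
from h import *
plan(.4955,-.278,.16,6.7)"
```

```text
t 3.62 tcp [ 0.4966 -0.279   0.0589] yaw 6.58 tilt 0.58 q [-0.54  0.58  1.84  0.01  0.73 -0.66] F [-0.9 -0.4  0.1] gap 0.093
shift [-0.011 -0.017 -0.843] turn units -0.003 alt 3.997
```

play_rows(
  increments=[
    [[0, 0, -0.12], 0],
    [[0, 0, -0.3], 0],
    [[0, 0, -0.5], 0],
    [[0, 0, -0.75], 0],
    [[0, 0, -1], 0],
  ],
)

```text
time: 4.03
tcp_pos: [0.4965, -0.2797, 0.1794]
eef_rot: [-3.126, -0.18, 0.008]
wrist_force: [0.8, -0.1, -1.9]
finger_gap: 0.095
```

play_rows(
  increments=[
    [[0, 0, 0], 0],
    [[0, 0, 0], 0],
  ],
)

```text
time: 4.2
tcp_pos: [0.4973, -0.2801, 0.1809]
eef_rot: [-3.128, -0.18, 0.004]
wrist_force: [-1.2, 0.3, -1.7]
finger_gap: 0.09
```

```bash
python3 -c "
from h import *
plan(.5055,.232,.18,20.1)
c=grab('wrist'); P=cloud(c)
cv2.imwrite('pics/f.png',c['color'][:,:,::-1])
"
```

```text
t 4.2 tcp [ 0.4973 -0.2801  0.1809] yaw 6.58 tilt 0.5 q [-0.54  0.4   1.78  0.01  0.97 -0.66] F [-1.2  0.3 -1.7] gap 0.09
shift [ 0.557 -4.232  0.043] turn units -0.3 alt 3.7
```

View pics/f.png

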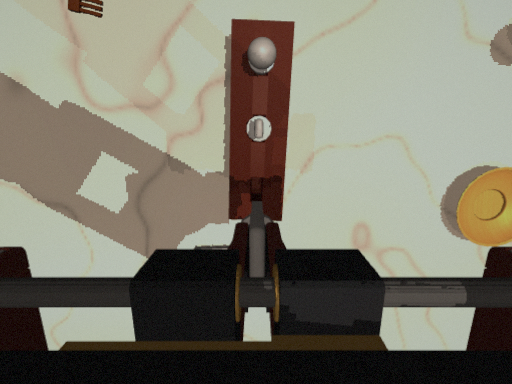

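The key is held upright and clear of the block; its handle shows at (257,240) between the pads. Carrying it toward the lock.

play_rows(
  increments=[
    [[0.03, -0.2, 0], 0],
    [[0.06, -0.4, 0], 0],
    [[0.09, -0.65, 0], 0],
    [[0.11, -0.85, 0], 0],
  ],
)

```text
time: 4.58
tcp_pos: [0.4961, -0.1748, 0.1781]
eef_rot: [-3.124, -0.179, 0.013]
wrist_force: [-0.8, -0.1, -1.4]
finger_gap: 0.092
```

play_rows(
  increments=[
    [[0.03, -0.2, 0], 0],
    [[0.06, -0.45, 0], 0],
    [[0.09, -0.7, 0], 0],
    [[0.11, -0.85, 0], 0],
  ],
)

```text
time: 4.92
tcp_pos: [0.4958, -0.0694, 0.1772]
eef_rot: [-3.123, -0.18, 0.02]
wrist_force: [0.7, 0.1, -1.7]
finger_gap: 0.087
```

play_rows(
  increments=[
    [[0.03, -0.2, 0], 0],
    [[0.06, -0.45, 0], 0],
    [[0.09, -0.7, 0], 0],
    [[0.11, -0.85, 0], 0],
  ],
)

```text
time: 5.25
tcp_pos: [0.4955, 0.0356, 0.1765]
eef_rot: [-3.122, -0.181, 0.026]
wrist_force: [-0.1, 0.1, -1.2]
finger_gap: 0.085
```

play_rows(
  increments=[
    [[0.03, -0.2, 0], 0],
    [[0.06, -0.45, 0], -0.1],
    [[0.09, -0.7, 0], -0.2],
    [[0.11, -0.85, 0], -0.3],
    [[0.11, -0.85, 0], -0.3],
  ],
)

```text
time: 5.67
tcp_pos: [0.4956, 0.1411, 0.176]
eef_rot: [-3.075, -0.556, 0.027]
wrist_force: [-0.6, -0.5, -1.5]
finger_gap: 0.087
```

play_rows(
  increments=[
    [[0, 0, 0], 0],
    [[0, 0, 0], 0],
    [[0, 0, 0], 0],
  ],
)

```text
time: 5.92
tcp_pos: [0.495, 0.1402, 0.175]
eef_rot: [-3.076, -0.554, 0.031]
wrist_force: [-0.4, -0.1, -1.1]
finger_gap: 0.086
```

```bash
python3 -c "
from h import *
plan(.5055,.232,.18,20.1)
c=grab('wrist'); print(c['cam_to_world'].round(3).tolist())
cv2.imwrite('pics/g.png',cv2.resize(c['color'][:,:,::-1],(800,600),interpolation=cv2.INTER_CUBIC))
"
```

```text
t 5.92 tcp [0.495  0.1402 0.175 ] yaw 20.41 tilt 1.45 q [ 0.24  0.34  1.9   0.02  0.93 -0.13] F [-0.4 -0.1 -1.1] gap 0.086
shift [ 0.349 -0.687 -0.034] turn units 0.007 alt -3.993
[[0.937, 0.342, 0.065, 0.474], [0.348, -0.91, -0.226, 0.203], [-0.018, 0.235, -0.972, 0.339], [0.0, 0.0, 0.0, 1.0]]
```

View pics/g.png

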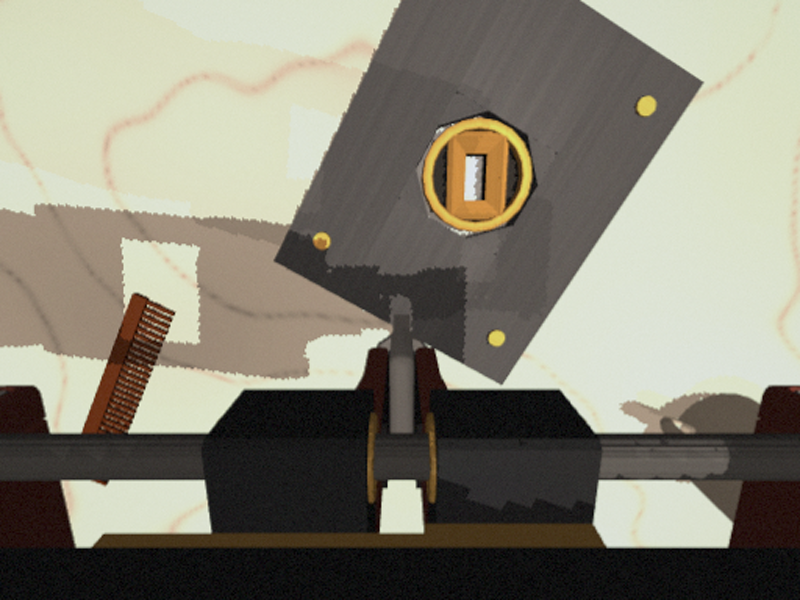

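The wrist picture shows the ring centred near (478,176), the slot at (465–487, 154–202) nearly aligned with the image column, and the key at (401,350). I enlarge the lock for the exact angle.

```bash
python3 -c "
from h import *
c=load('wrist'); i=c['color'][70:155,262:348][:,:,::-1]
cv2.imwrite('pics/h.png',cv2.resize(i,None,fx=7,fy=7,interpolation=cv2.INTER_CUBIC))
P=cloud(c)[70:155,262:348]; z=P[...,2]
for lo,hi in [(.03,.056),(.0,.07),(.0805,.09)]:
    q=P[(z>lo)&(z<hi)&(np.hypot(P[...,0]-.506,P[...,1]-.232)<.033)]; print(len(q),q.mean(0),cv2.minAreaRect((q[:,:2]*1000).astype(np.float32)))
"
```

```text
0 [nan nan nan] ((0.0, 0.0), (0.0, 0.0), 0.0)
409 [0.50533787 0.23240445 0.06169107] ((507.36981201171875, 234.08950805664062), (59.238582611083984, 64.57111358642578), 46.17940139770508)
2071 [0.5046372  0.23182932 0.08188867] ((505.98248291015625, 232.20420837402344), (65.55317687988281, 63.777469635009766), 12.124588012695312)<string>:7: RuntimeWarning: Mean of empty slice.
  ret = um.true_divide(
```

View pics/h.png

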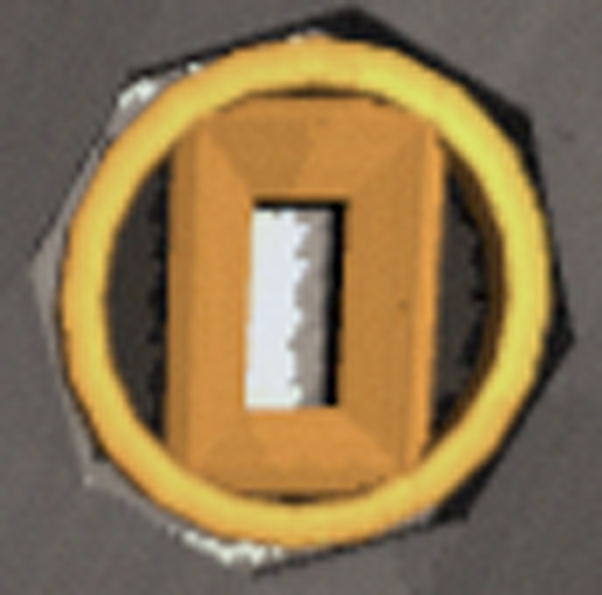

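```bash
python3 -c "
from h import *
c=load('wrist'); f=lambda x,y:(262+(x+.5)/7-.5,70+(y+.5)/7-.5)
q=np.array([at_z(c,*f(*p),.074)[:2] for p in [(253,203),(347,203),(336,408),(246,408)]])*1000
print('slot',q.round(1).tolist(),q.mean(0),'sides',np.hypot(*(q[1]-q[0])),np.hypot(*(q[2]-q[1])))
for a,b in [(3,0),(2,1)]: print('ang long',np.degrees(np.arctan2(*(q[b]-q[a])[::-1])))
print('ring',at_z(c,*f(306,292),.084))
s=monitor.read_state(); M=R.from_rotvec(s['eef_rot']).as_matrix()
P=cloud(c)[185:290,235:280].reshape(-1,3); L=(P-s['tcp_pos'])@M
k=L[(L[:,2]<-.015)&(L[:,2]>-.045)&(abs(L[:,0])<.008)&(abs(L[:,1])<.03)]
print('key in tool',len(k),k.min(0),k.max(0),np.median(k,0)); t=k[k[:,2]<-.032]; print(cv2.minAreaRect((t[:,:2]*1000).astype(np.float32)))
print('toolz',M[:,2])
"
```

```text
slot [[494.7, 239.5], [505.9, 243.7], [514.5, 219.8], [503.5, 215.7]] [504.62344605 229.68326264] sides 11.965286523195667 25.369644687089348
ang long 110.2707959960254
ang long 109.74158003556339
ring [0.50403114 0.23073231 0.084     ]
key in tool 1350 [-0.00798677 -0.02123711 -0.04497995] [ 0.00795292  0.0067277  -0.01503668] [-0.00059402 -0.01113096 -0.03432446]
((0.6790609359741211, -7.373281478881836), (27.941762924194336, 15.58555793762207), 79.98983001708984)
toolz [-0.02142195  0.0126142  -0.99969094]
```

```bash
cat >> h.py <<'E'
OFF=np.array([-.0005,-.0012,.051])
def tip(x,y,z,yaw):
    s=monitor.read_state(); M=R.from_rotvec(s['eef_rot']).as_matrix()
    print('tip now',(s['tcp_pos']+M@OFF).round(4),'toolz',M[:,2].round(4),'torque',s['wrist_torque'].round(2)); plan(*(np.array([x,y,z])-M@OFF),yaw)
E
python3 -c "
from h import *
tip(.5045,.2302,.105,20)"
```

```text
tip now [0.4933 0.1417 0.1244] toolz [-0.0214  0.0126 -0.9997] torque [-0.03 -0.16  0.04]
t 5.97 tcp [0.4953 0.1401 0.1753] yaw 20.4 tilt 1.42 q [ 0.24  0.34  1.9   0.02  0.93 -0.13] F [-0.8 -0.1 -0.8] gap 0.094
shift [ 0.347 -0.656  0.169] turn units 0.009 alt -3.991
```

play_rows(
  increments=[
    [[0.1, -0.2, 0], 0],
    [[0.23, -0.43, 0], 0.01],
    [[0.35, -0.66, 0.05], 0.01],
    [[0.35, -0.66, 0.12], 0.01],
    [[0.35, -0.66, 0.12], 0.01],
  ],
)

```text
time: 6.38
tcp_pos: [0.506, 0.229, 0.1603]
eef_rot: [-3.079, -0.542, 0.033]
wrist_force: [-0.1, -0.9, -1.3]
finger_gap: 0.09
```

```bash
python3 -c "
from h import *
tip(.5045,.2302,.092,20)"
```

```text
tip now [0.5039 0.2306 0.1093] toolz [-0.0235  0.0115 -0.9997] torque [-0.03 -0.1  -0.02]
t 6.38 tcp [0.506  0.229  0.1603] yaw 19.99 tilt 1.5 q [0.39 0.41 1.82 0.02 0.93 0.03] F [-0.1 -0.9 -1.3] gap 0.09
shift [0.006 0.007 0.144] turn units -0.0 alt 4.0
```

play_rows(
  increments=[
    [[0.006, 0.007, 0.07], 0],
    [[0.006, 0.007, 0.14], 0],
    [[0.006, 0.007, 0.16], 0],
    [[0.006, 0.007, 0.16], 0],
  ],
)

```text
time: 6.72
tcp_pos: [0.5058, 0.2274, 0.14]
eef_rot: [-3.079, -0.54, 0.037]
wrist_force: [-0.1, 0.5, -1.8]
finger_gap: 0.087
```

```bash
python3 -c "
from h import *
tip(.5045,.2302,.060,20)
c=grab('scene'); cv2.imwrite('pics/i.png',cv2.resize(c['color'][130:270,270:430][:,:,::-1],None,fx=4,fy=4,interpolation=cv2.INTER_CUBIC))"
```

```text
tip now [0.5036 0.2289 0.089 ] toolz [-0.0256  0.0106 -0.9996] torque [-0.08 -0.13  0.02]
t 6.72 tcp [0.5058 0.2274 0.14  ] yaw 19.91 tilt 1.59 q [0.39 0.44 1.83 0.03 0.89 0.03] F [-0.1  0.5 -1.8] gap 0.087
shift [ 0.016 -0.003  0.242] turn units -0.002 alt 3.998
```

View pics/i.png

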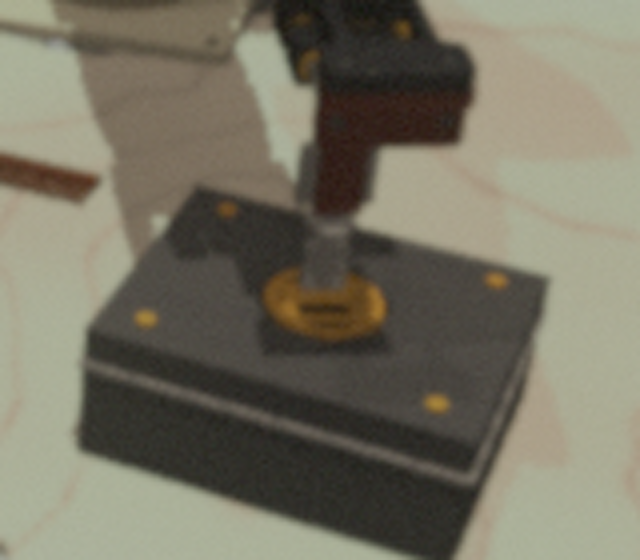

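The scene crop shows the key's lower end at about (325,288), just above the slot at (325,308). I compare the two by their rays.

```bash
python3 -c "
from h import *
c=load('scene'); f=lambda x,y:(270+(x+.5)/4-.5,130+(y+.5)/4-.5)
print(at_z(c,*f(325,288),.089),at_z(c,*f(325,306),.078),at_z(c,*f(325,303),.083))"
```

```text
[0.50697784 0.23026504 0.089     ] [0.50689519 0.2316029  0.078     ] [0.51163876 0.23170528 0.083     ]
```

play_rows(
  increments=[
    [[0.012, -0.006, 0.04], 0],
    [[0.012, -0.006, 0.08], 0],
    [[0.012, -0.006, 0.12], 0],
    [[0.012, -0.006, 0.12], 0],
  ],
)

```text
time: 7.1
tcp_pos: [0.5063, 0.2288, 0.1251]
eef_rot: [-3.08, -0.541, 0.037]
wrist_force: [0.5, -0.2, -0.3]
finger_gap: 0.091
```

```bash
python3 -c "
from h import *
tip(.5045,.2302,.060,20)"
```

```text
tip now [0.5041 0.2303 0.0742] toolz [-0.0261  0.0104 -0.9996] torque [-0.05 -0.1  -0.02]
t 7.1 tcp [0.5063 0.2288 0.1251] yaw 19.92 tilt 1.61 q [0.39 0.46 1.84 0.03 0.86 0.03] F [ 0.5 -0.2 -0.3] gap 0.091
shift [0.005 0.004 0.118] turn units -0.002 alt 3.998
```

play_rows(
  increments=[
    [[0.006, 0.004, 0.03], 0],
    [[0.006, 0.004, 0.06], 0],
    [[0.006, 0.004, 0.09], 0],
    [[0.006, 0.004, 0.12], 0],
    [[0.006, 0.004, 0.12], 0],
  ],
)

```text
time: 7.52
tcp_pos: [0.5063, 0.2286, 0.1099]
eef_rot: [-3.08, -0.541, 0.039]
wrist_force: [-0.1, -0.5, 0.1]
finger_gap: 0.092
```

```bash
python3 -c "
from h import *
tip(.5045,.2302,.048,20)"
```

```text
tip now [0.5041 0.23   0.0589] toolz [-0.0273  0.01   -0.9996] torque [-0.03 -0.15  0.05]
t 7.52 tcp [0.5063 0.2286 0.1099] yaw 19.93 tilt 1.66 q [0.39 0.49 1.84 0.03 0.83 0.03] F [-0.1 -0.5  0.1] gap 0.092
shift [0.006 0.002 0.091] turn units -0.002 alt 3.998
```

play_rows(
  increments=[
    [[0.004, 0, 0.03], 0],
    [[0.004, 0, 0.05], 0],
    [[0.004, 0, 0.07], 0],
    [[0.004, 0, 0.085], 0],
    [[0.004, 0, 0.085], 0],
  ],
)

```text
time: 7.93
tcp_pos: [0.5062, 0.2287, 0.0993]
eef_rot: [-3.08, -0.541, 0.04]
wrist_force: [-0.2, -0.7, -0.7]
finger_gap: 0.092
```

play_rows(
  increments=[
    [[0, 0, 0.01], 0],
    [[0, 0, 0.015], 0],
    [[0, 0, 0.015], 0],
  ],
)

```text
time: 8.18
tcp_pos: [0.5065, 0.2289, 0.0988]
eef_rot: [-3.08, -0.541, 0.039]
wrist_force: [-2.3, -0.6, 9.6]
finger_gap: 0.09
```

```bash
python3 -c "
from h import *
tip(.5045,.2302,.048,20)"
```

```text
tip now [0.5042 0.2303 0.0478] toolz [-0.0273  0.0099 -0.9996] torque [-0.38  0.59  0.04]
t 8.18 tcp [0.5065 0.2289 0.0988] yaw 19.93 tilt 1.67 q [0.39 0.51 1.85 0.03 0.81 0.03] F [-2.3 -0.6  9.6] gap 0.09
shift [ 0.002  0.002 -0.002] turn units -0.001 alt 3.999
```

The tip is on the floor: z is 0.0478 with 9.6 N of contact. Now I turn it clockwise.

play_rows(
  increments=[
    [[0, 0, 0], 0.1],
    [[0, 0, 0], 0.2],
    [[0, 0, 0], 0.3],
    [[0, 0, 0], 0.4],
    [[0, 0, 0], 0.5],
  ],
)

```text
time: 8.6
tcp_pos: [0.5064, 0.2289, 0.0991]
eef_rot: [-3.131, 0.076, 0.043]
wrist_force: [-1.7, -0.3, 1.9]
finger_gap: 0.087
```

```bash
python3 -c "
from h import *
tip(.5045,.2302,.048,20)"
```

```text
tip now [0.5045 0.2306 0.0482] toolz [-0.0274  0.0099 -0.9996] torque [-0.03  0.26  0.09]
t 8.6 tcp [0.5064 0.2289 0.0991] yaw -2.78 tilt 1.67 q [0.39 0.51 1.85 0.03 0.81 0.42] F [-1.7 -0.3  1.9] gap 0.087
shift [-0.     0.004  0.001] turn units -0.506 alt 3.494
```

play_rows(
  increments=[
    [[0, 0, 0], 0.1],
    [[0, 0, 0], 0.2],
    [[0, 0, 0], 0.3],
    [[0, 0, 0], 0.4],
    [[0, 0, 0], 0.5],
  ],
)

```text
time: 9.02
tcp_pos: [0.506, 0.2289, 0.0992]
eef_rot: [-3.06, 0.693, 0.047]
wrist_force: [-1.0, -0.2, -0.2]
finger_gap: 0.091
```

play_rows(
  increments=[
    [[0, 0, 0], 0.1],
    [[0, 0, 0], 0.2],
    [[0, 0, 0], 0.3],
    [[0, 0, 0], 0.35],
  ],
)

```text
time: 9.35
tcp_pos: [0.5057, 0.229, 0.0992]
eef_rot: [2.937, -1.112, -0.047]
wrist_force: [-1.8, 0.5, -0.1]
finger_gap: 0.09
```

```bash
python3 -c "
from h import *
tip(.5045,.2302,.048,-57)"
```

```text
tip now [0.5046 0.2307 0.0483] toolz [-0.0286  0.0098 -0.9995] torque [0.12 0.18 0.13]
t 9.35 tcp [0.5057 0.229  0.0992] yaw -41.48 tilt 1.73 q [0.39 0.5  1.85 0.03 0.81 1.1 ] F [-1.8  0.5 -0.1] gap 0.09
shift [0.002 0.004 0.002] turn units 0.345 alt -3.655
```

play_rows(
  increments=[
    [[0, 0, 0], 0.06],
    [[0, 0, 0], 0.12],
    [[0, 0, 0], 0.17],
  ],
)

```text
time: 9.6
tcp_pos: [0.5055, 0.229, 0.0992]
eef_rot: [2.853, -1.308, -0.048]
wrist_force: [-1.0, 0.4, -1.5]
finger_gap: 0.092
```

```bash
python3 -c "
from h import *
tip(.5045,.2302,.048,-57)"
```

```text
tip now [0.5046 0.2307 0.0483] toolz [-0.0288  0.0099 -0.9995] torque [0.15 0.04 0.09]
t 9.6 tcp [0.5055 0.229  0.0992] yaw -49.26 tilt 1.74 q [0.39 0.5  1.85 0.03 0.81 1.23] F [-1.   0.4 -1.5] gap 0.092
shift [0.003 0.003 0.002] turn units 0.172 alt -3.828
```

play_rows(
  increments=[
    [[0, 0, 0], 0.06],
    [[0, 0, 0], 0.12],
    [[0, 0, 0], 0.12],
  ],
)

```text
time: 9.85
tcp_pos: [0.5054, 0.2291, 0.0993]
eef_rot: [2.786, -1.442, -0.047]
wrist_force: [-0.7, 1.1, -1.3]
finger_gap: 0.089
```

```bash
python3 -c "
from h import *
tip(.5045,.2302,.048,-57)"
```

```text
tip now [0.5047 0.2307 0.0483] toolz [-0.0287  0.01   -0.9995] torque [ 0.04 -0.    0.07]
t 9.85 tcp [0.5054 0.2291 0.0993] yaw -54.74 tilt 1.74 q [0.39 0.5  1.85 0.03 0.81 1.33] F [-0.7  1.1 -1.3] gap 0.089
shift [0.003 0.003 0.003] turn units 0.05 alt -3.95
```

play_rows(
  increments=[
    [[0, 0, 0], 0.05],
    [[0, 0, 0], 0.09],
    [[0, 0, 0], 0.09],
  ],
)

```text
time: 10.1
tcp_pos: [0.5053, 0.2291, 0.0993]
eef_rot: [2.733, -1.537, -0.047]
wrist_force: [-0.4, 0.7, -2.2]
finger_gap: 0.098
```

```bash
python3 -c "
from h import *
tip(.5045,.2302,.048,-57)"
```

```text
tip now [0.5046 0.2307 0.0483] toolz [-0.0288  0.0098 -0.9995] torque [ 0.02 -0.01  0.52]
t 10.1 tcp [0.5053 0.2291 0.0993] yaw -58.71 tilt 1.74 q [0.39 0.5  1.85 0.03 0.81 1.4 ] F [-0.4  0.7 -2.2] gap 0.098
shift [0.003 0.003 0.003] turn units -0.038 alt 3.962
```

The torque rose to 0.52 N m, which is the stop. I back off about 2° within the play and let go.

play_rows(
  increments=[
    [[0, 0, 0], -0.05],
    [[0, 0, 0], -0.05],
  ],
)

```text
time: 10.27
tcp_pos: [0.5053, 0.2291, 0.0993]
eef_rot: [2.766, -1.478, -0.047]
wrist_force: [-0.1, 0.2, -2.0]
finger_gap: 0.088
```

play_rows(
  increments=[
    [[0, 0, 0], 0],
    [[0, 0, 0], 0],
    [[0, 0, 0], 0],
    [[0, 0, 0], 0],
    [[0, 0, 0], 0],
  ],
  jaw=0.6,
)

```text
time: 10.68
tcp_pos: [0.5055, 0.2291, 0.0994]
eef_rot: [2.766, -1.479, -0.046]
wrist_force: [-0.1, 0.3, -1.2]
finger_gap: 0.429
```

```bash
python3 -c "
from h import *
plan(.505,.229,.2,-57)"
```

```text
t 10.68 tcp [0.5055 0.2291 0.0994] yaw -56.27 tilt 1.72 q [0.39 0.5  1.85 0.03 0.81 1.36] F [-0.1  0.3 -1.2] gap 0.429
shift [-0.021  0.019 -0.838] turn units 0.016 alt -3.984
```

play_rows(
  increments=[
    [[0, 0, -0.15], 0],
    [[0, 0, -0.4], 0],
    [[0, 0, -0.65], 0],
    [[0, 0, -0.9], 0],
    [[0, 0, -0.9], 0],
  ],
)

```text
time: 11.1
tcp_pos: [0.5118, 0.2294, 0.2132]
eef_rot: [-2.768, 1.48, 0.037]
wrist_force: [0.2, -0.1, 0.0]
finger_gap: 0.598
```

play_rows(
  increments=[
    [[0, 0.2, 0], 0],
    [[0, 0.45, 0], 0],
    [[0, 0.7, 0], 0],
    [[0, 0.7, 0], 0],
    [[0, 0.7, 0], 0],
  ],
)

```text
time: 11.52
tcp_pos: [0.441, 0.1822, 0.2138]
eef_rot: [-2.768, 1.481, 0.037]
wrist_force: [0.7, 1.5, 0.9]
finger_gap: 0.6
```

```bash
python3 -c "
from h import *
plan(.505,.229,.2,-57)
w=grab('wrist'); s=grab('scene'); t=grab('top')
a=cv2.resize(w['color'][:230,120:400],(700,575))
b=cv2.resize(s['color'][150:270,280:420],(420,360),interpolation=cv2.INTER_CUBIC)
cv2.imwrite('pics/j.png',cv2.resize(np.hstack([w['color'][20:260,130:380],cv2.resize(s['color'][150:270,290:415],(250,240),interpolation=cv2.INTER_CUBIC)]),(800,384))[:,:,::-1])
P=cloud(w).reshape(-1,3); q=P[(P[:,2]>.126)&(P[:,2]<.15)&(np.hypot(P[:,0]-.505,P[:,1]-.23)<.035)]; print(len(q),q.max(0)[2],cv2.minAreaRect((q[:,:2]*1000).astype(np.float32)))
"
```

```text
t 11.52 tcp [0.441  0.1822 0.2138] yaw -56.31 tilt 1.37 q [0.35 0.22 1.95 0.02 0.98 1.32] F [0.7 1.5 0.9] gap 0.6
shift [-0.027 -0.661  0.11 ] turn units 0.015 alt -3.985
470 0.135947766129397 ((503.4444580078125, 229.31451416015625), (39.83234786987305, 8.047722816467285), 36.85891342163086)
```

View pics/j.png

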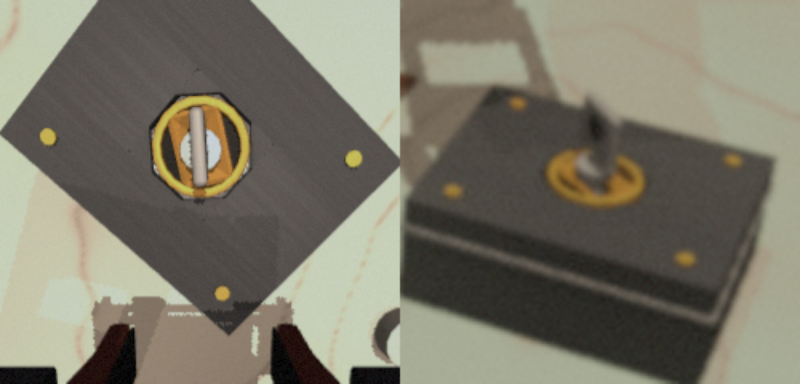

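The picture shows the key upright in the lock, handle at (198,147), with the barrel turned about 10° less than the key. That is within the play, and the gripper is clear. The key top is about 0.135 m against 0.134 expected. Handing in.

```bash
python3 -c "
from h import *
print(ctrl.close_job())"
```

```text
the job is handed in; nothing more can be done
None
```

I took the large key out of the block and lowered it to the slot floor, then turned it clockwise to the lock's stop. I released it, lifted the gripper clear and handed the job in at about 11.6 s. The hand-in returned no verdict.

- **Key in the slot before turning:** the computed tip height was 0.0478 m against the 0.048 m floor, with about 10 N of contact force. The key was at the unturned slot's angle, and the tip was within about 1 mm sideways by the wrist camera.
- **Turn:** the key went 79° (about 1.37 rad) until the torque rose to about 0.5 N m at the stop. I then backed off about 2° within the play before letting go.
- **After release:** the top of the key read about 0.135 m against 0.134 m expected. It stood upright at the lock axis, with its handle turned about 73° from the start angle. By eye in the image, the barrel sat about 10° behind the key, inside the 20° limit.

**Disagreements:** the cameras differed by 1–3 mm on the key and lock positions. The tool's tilt had drifted to about 1.7°. Neither disturbed the fit. I had no direct reading of the lock angle; I judged it from the torque and the pictures.

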